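Lay out the varnish touch-up tray on the violin maker's bench

ROBOT

A 6-joint arm with a two-finger parallel gripper is mounted at the origin on the work surface. World frame = base frame: x ahead of the robot, y to its left, z up, the work surface at z = 0. Lengths are in m, angles in degrees, forces in N, time in s.
With the tool pointing down it reaches from about 0.375 to 0.75 m from the base axis. Payload 9 kg.
Tool frame: the origin (TCP) lies midway between the tips of the shut fingers; the grasp point (between the pads) lies 19 mm behind it; z points along the fingers, y is the line along which they close (so a half turn about z gives the same grasp; the last joint's range is limited). The gripper opens to 85 mm and grips with 20 to 120 N. Pads are 22 mm wide; open, the fingers measure 114 mm over their backs; the gripper's body (76 mm by 85 mm) begins 54 mm behind the grasp point. The pads swing forward as they close: fully open they stand 13 mm farther back than shut.
Start: joints at [52.844, 5.964, 5.575, 89.605, 0, 77.527], TCP at [0.251, 0.545, 0.201] pointing down, gripper open.
Joint ranges: [-171.21, 171.21], [-48.23, 106.86], [-62.78, 66.21], [-105.2, 120.99], [-86.42, 89.51], [-180, 180]. Speed limits (degrees/s): [127.2, 127.2, 147.25, 180, 180, 180].

INTERFACE

Orientations are given as a 3x3 rotation matrix whose columns are the frame's x, y, z axes.
In Python, from plant import arm gives the robot as it stands.
- The arm moves only by the tool arm_command, never from a script. Its argument "deltas" is a list of rows, each a list of 3 entries, a list of its own where there are three numbers: the finger opening in cm, from 0 to 8.54, then the shift along the tool's x, y, z in cm, then the turn, a rotation vector about the tool's x, y, z in degrees. In form: [[gripper, [dx, dy, dz], [wx, wy, wz]], ...]. A call has 1 to 12 rows; each row is the pose to reach, as a shift and turn from the pose commanded when the call began, along the tool's axes at that moment; what a row does not reach only later rows make up. A row lasts 1/12 s, in which the tool goes at most 41.7 mm and 7.16 degrees, less where a joint would pass 70% of its speed; a pose out of reach is approached as far as the arm can. A call with a gripper value outside its range is refused whole. The fingers move at their own pace and stop on an object; "force" is the grip in N (left out, the last holds). Time passes only in rows, so rows that repeat a pose let the fingers close. It gives the time, the measured TCP pose, the force, the opening and the grip force at its end, in the units of the state.
- arm.state(): the state, without advancing time (a new reading comes with each control period).
- arm.read_camera(name): name is "scene" or "top"; returns a dict with "image" (420x560x3 uint8, red, green, blue), "fovy" (degrees; the focal length in pixels is half the picture's height over the tangent of half this angle, whatever the lens; pixels are square), "cx", "cy" (the principal point, pixels), "distortion" ([k1, k2, p1, p2, k3] as OpenCV has them; the pictures are not rectified), "eye" and "rotation" of the camera in the world. Camera axes: x right, y up, looking along -z (the intrinsics and any distortion apply to the point x, -y, -z); pixel columns grow to the right and rows downward; lengths in m; the calibration is good to about 2 mm. A picture is of the moment at which its call begins. There is no depth.
- arm.hand_in(): hands the job in; it is judged then, once.
The state is a dict: "time_s": time; "joints": joint angles; "joint_vel": joint speeds; "joint_torque": joint torques, N m; "tool_pos": TCP position; "ee_rot": TCP orientation; "ft_force": force on the tool from outside, world axes, zero at the start; "ft_torque": the same for the moment, N m; "grip_width": finger opening in m; "gripper_force": force on a finger pad.
Only numpy, scipy, OpenCV 4.12 (cv2) and the standard library are available. Lean on these libraries where they do the work, as an engineer would, in place of code of your own. Each camera call takes 0.05 s, during which the arm holds its last target. There are 200 camera calls.

TASK

Get the bench ready for touching up the violin's varnish: lay the tools flat in the three-bay tray in their order of use, the scraper in the bay at the red end, the rubbing block in the bay at the opposite end and the brush in the bay between them, each in the middle of its bay and lying along it (either way round). Stand the amber varnish jar upright in the middle of the round cork coaster; keep it upright on the way and do not drop it. Leave the rosin, the green bottle, the violin bridge and the spool clamp where they are.

Things in the scene. Friction and masses are not known exactly. Their poses are not given: they have to be found in the camera images.
- scraper: Loose scraper, 130 mm long: dark wooden flat-sided handle (22 wide, 24 high, from x = -65 to +20 mm) and a thin flat steel blade 30 mm wide at mid height, to x = +65 mm. Lies flat on a 3 mm thick green bench mat, any yaw. Origin: on its underside, at half its length; x along it towards the blade, z up. About 0.08 kg, balanced near x = -15 mm.
- brush: Loose varnish brush, 130 mm long: blue flat-sided handle (20 wide, 22 high, x = -65 to +13 mm), steel ferrule 34 mm wide, 20 mm high to x = +35 mm, dark stiff bristles to x = +65 mm. Lies flat on the 3 mm green mat, any yaw. Origin: on its underside, at half its length; x along it towards the bristles, z up. About 0.07 kg, balanced near x = +2 mm.
- block: Loose rubbing block: pale wood on a grey sole, 80 mm long (x), 36 mm wide (y), 33 mm high (the top 3 mm are a narrower ridge 22 mm wide). Lies sole down on the 3 mm green mat at any yaw. Origin: centre of its underside; x along its length, z up. About 0.1 kg.
- jar: Loose varnish jar: round, amber glass with a white label, 42 mm diameter and 46 mm high, with a black cap of 38 mm diameter above it, 62 mm high in all. Stands upright on the 3 mm green mat. Origin: centre of its underside; z up. About 0.14 kg.
- tray: Fixed shallow wooden tray, 272 mm (y) by 172 mm (x), any yaw; floor 5 mm, rim 14 mm above the bench, walls 6 mm thick. End wall at +y is red, the others dark. Two dark ribs along x (3 mm thick, 5 mm above the floor) part it into three bays, 160 mm long along x, 84 mm wide. Origin: on the bench under its centre. Bay centres at x = 0: red end y = +87 mm, middle y = 0, opposite end y = -87 mm.
- coaster: Fixed round cork coaster with a black rubber rim, 72 mm diameter, 6 mm thick, near the middle of the bench (not the square white tile). Origin: centre of its underside, on the bench.
- rosin: Loose rosin cake, an amber disc on a round wooden base, 38 mm diameter, 16 mm high, in the middle of the green mat between the tools. Origin: centre of its underside. To be left alone.
- thinner: Loose green glass bottle with a narrow white cap, 38 mm diameter, 57 mm high, standing on a fixed square white tile (70 mm, 6 mm thick). Origin: centre of its underside. To be left alone.
- bridge: Loose small pale violin bridge lying flat on the bench between the coaster and the tile, about 40 by 30 mm and 5 mm thick. Origin: on its underside near its centre. To be left alone.
- clamp: Loose spool clamp lying on the bench: two dark wooden discs of 34 mm diameter on a 100 mm steel rod with a brass nut. Origin: on the bench under its middle, the rod along y. To be left alone.

How it is judged (in metres and radians):
At the end, for the whole second after the job is handed in: Scraper, brush, block flat in red-end, middle, opposite bay: within 15 mm of bay centre across, 18 mm along, axis within 0.2 rad of the bay's (either way). Jar upright on coaster within 15 mm of its centre. All at rest; bystanders within 30 mm of their start (y of scraper in the frame of tray between 0.072 and 0.102 m and x of scraper in the frame of tray between -0.018 and 0.018 m and z of each of scraper, brush, block in the frame of tray below 0.01 m and angle between each of scraper, brush, block's own z axis and vertical below 0.12 rad and angle between the x axis of each of scraper, brush, block and the x axis of tray, either way round below 0.2 rad and linear speed of each of scraper, brush, block, jar below 0.01 m/s and y of brush in the frame of tray between -0.015 and 0.015 m and x of brush in the frame of tray between -0.018 and 0.018 m and y of block in the frame of tray between -0.102 and -0.072 m and x of block in the frame of tray between -0.018 and 0.018 m and horizontal distance between jar and coaster below 0.015 m and z of jar in the frame of coaster between 0.002 and 0.01 m and angle between jar's own z axis and vertical below 0.1 rad); the robot touches nothing.
It fails at once if A bystander (rosin, green bottle, bridge or spool clamp) is moved by more than 30 mm (distance of any of rosin, thinner, bridge, clamp from where it was at the start of the episode above 0.03 m).
It fails at once if The varnish jar is tipped by more than 0.5 rad (angle between jar's own z axis and vertical above 0.5 rad).
It fails at once if The varnish jar is dropped (falls untouched by the fingers from more than about 25 mm) (linear speed of jar above 0.7 m/s and contact force between jar and the fingers below 0.05 N).
It also fails if it takes over 115 s, if anything falls off the work surface, if the arm or the gripper's body presses on something with over 40 N, if the wrist force passes 120 N, or if a joint passes its speed limit or range.

## Working session

There is one attempt and no reset: what is moved stays moved. The work goes in short steps, Python scripts to look and compute and a tool call to move; the robot and the scene stay as the last step left them, time stands still between calls to the robot, and variables do not carry over. Pictures are saved under pics/ and viewed, at most 14 in all, crops included, and the job is handed in when it is done.

Besides the shell and the picture viewer there is one more tool, called after ">>>" as name(argument=value, ...) on one line, values as JSON. arm_command: Moves the arm, as the interface text tells. Its arguments: {"type":"object","properties":{"deltas":{"type":"array","items":{"type":"array"}},"force":{"type":"number"}},"required":["deltas"]}

```bash
ls; mkdir -p pics; python3 - <<'E'
from plant import arm
import cv2,pickle
s=arm.state(); print(s)
for n in("top","scene"):
    c=arm.read_camera(n); pickle.dump(c,open(f"pics/{n}.pkl","wb")); cv2.imwrite(f"pics/{n}0.png",cv2.resize(c["image"][:,:,::-1],None,fx=1.4,fy=1.4,interpolation=cv2.INTER_CUBIC))
    print({k:v for k,v in c.items() if k!="image"})
E
```

```text
pics
{'time_s': 0.0, 'joints': array([5.28445679e+01, 6.00122638e+00, 5.52767768e+00, 8.96075522e+01,
       5.54617339e-04, 7.75280953e+01]), 'joint_vel': array([ 0.01452612, -0.03540359,  0.09943894,  0.02943854, -0.05395446,
       -0.02289317]), 'joint_torque': array([-1.58122890e-03, -5.56932235e+01,  5.03648293e+01,  1.71874976e-02,
       -5.55293063e-04, -3.02317198e-05]), 'tool_pos': array([0.25029518, 0.5448671 , 0.20050168]), 'ee_rot': array([[-9.08628138e-01,  4.17605271e-01, -8.62634030e-04],
       [ 4.17606043e-01,  9.08627500e-01, -1.12228903e-03],
       [ 3.15139187e-04, -1.37998458e-03, -9.99998998e-01]]), 'ft_force': array([-0.57073274, -0.41869425,  0.02781115]), 'ft_torque': array([ 0.00800468, -0.02236283,  0.02977386]), 'gripper_force': 0.0, 'grip_width': 0.08519169931643472}
{'fovy': 43.9549533387372, 'cx': 282.8141960642564, 'cy': 215.24123958683484, 'distortion': array([-0.09325574,  0.        ,  0.        ,  0.        ,  0.        ]), 'eye': array([0.45259754, 0.02768224, 1.20928339]), 'rotation': array([[ 0.0149335 ,  0.99600755, -0.08801107],
       [-0.99980296,  0.01602552,  0.01171432],
       [ 0.01307798,  0.08781879,  0.99605061]])}
{'fovy': 57.37077671564855, 'cx': 281.1477078768327, 'cy': 210.1139056825087, 'distortion': array([0.03702658, 0.        , 0.        , 0.        , 0.        ]), 'eye': array([1.06403017, 0.41337601, 0.5483708 ]), 'rotation': array([[-0.62707289, -0.47016357,  0.62106828],
       [ 0.77893347, -0.3851264 ,  0.49491444],
       [ 0.00649905,  0.7941183 ,  0.60772847]])}
```

View pics/top0.png

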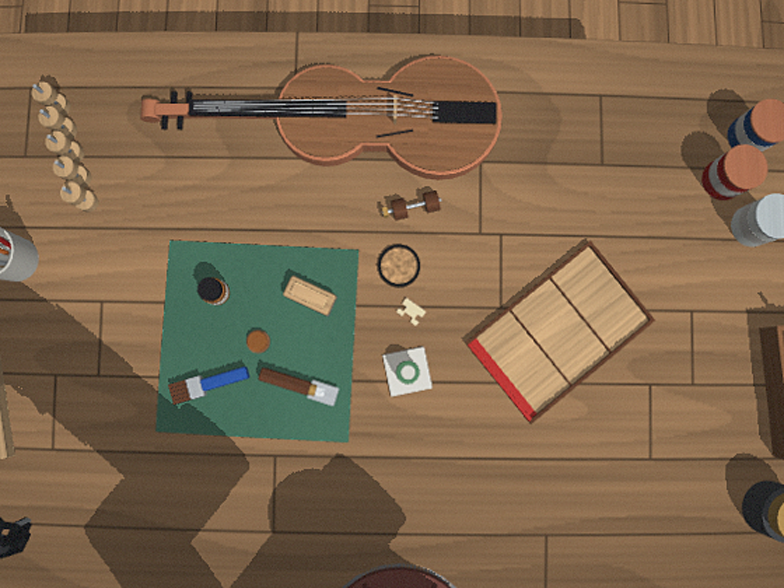

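View pics/scene0.png

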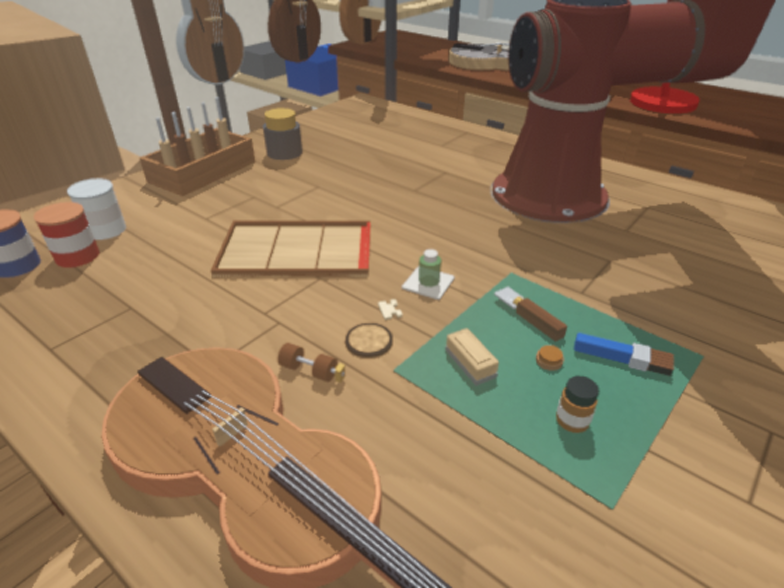

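```bash
cat > h.py <<'E'
import cv2,numpy as np,pickle
from plant import arm
def cam(c):
    f=210/np.tan(np.radians(c["fovy"]/2)); K=np.array([[f,0,c["cx"]],[0,f,c["cy"]],[0,0,1.]])
    R=(np.array(c["rotation"])@np.diag([1,-1,-1])).T
    return K,np.array(c["distortion"]),R,np.array(c["eye"])
def proj(c,P):
    K,d,R,e=cam(c); return cv2.projectPoints(np.array(P,float).reshape(-1,3),cv2.Rodrigues(R)[0],-R@e,K,d)[0][:,0]
def unproj(c,px,z):
    K,d,R,e=cam(c); q=cv2.undistortPoints(np.array(px,float).reshape(-1,1,2),K,d)[:,0]
    r=np.c_[q,np.ones(len(q))]@R; t=(np.broadcast_to(z,len(q))-e[2])/r[:,2]; return e+r*t[:,None]
def crop(c,x0,y0,w,h,s,name):
    cv2.imwrite(name,cv2.resize(c["image"][y0:y0+h,x0:x0+w,::-1],None,fx=s,fy=s,interpolation=cv2.INTER_CUBIC))
E
python3 - <<'E'
from h import *
c=pickle.load(open("pics/top.pkl","rb"))
crop(c,110,170,145,145,4,"pics/mat.png"); crop(c,265,165,205,145,3.9,"pics/tray.png")
E
```

```text
(no output)
```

View pics/mat.png

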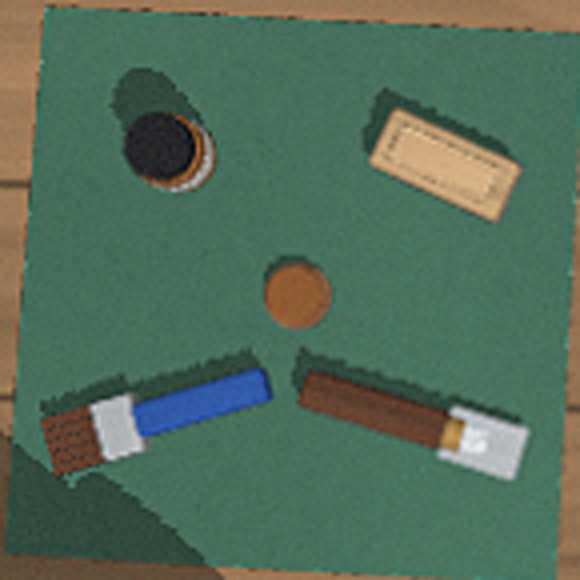

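View pics/tray.png

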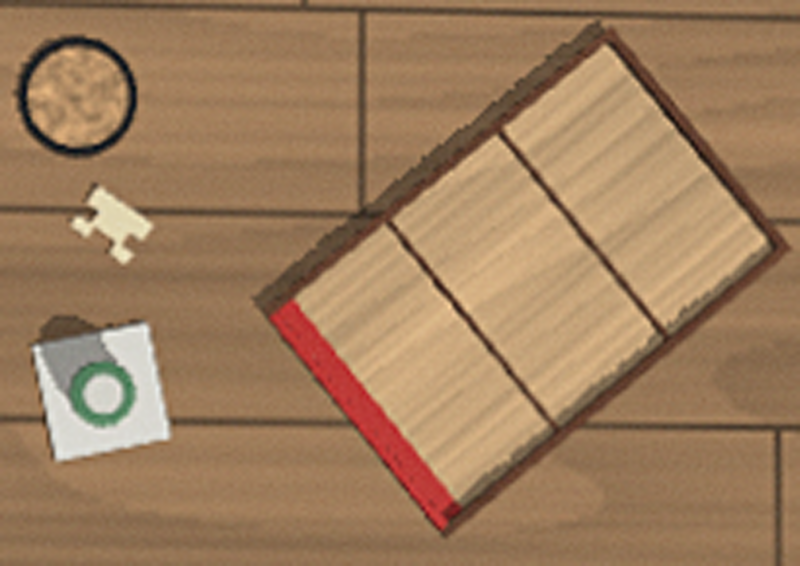

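```bash
cat > fit.py <<'E'
from h import *
from scipy.optimize import least_squares
def fit(c,model,px,x0):
    def w(p):
        cs,sn=np.cos(p[2]),np.sin(p[2]); m=np.array(model,float)
        return np.c_[p[0]+cs*m[:,0]-sn*m[:,1],p[1]+sn*m[:,0]+cs*m[:,1],m[:,2]]
    best=min((least_squares(lambda p:(proj(c,w(p))-px).ravel(),[*x0,a]) for a in(0,1.6,3.1,-1.6)),key=lambda r:r.cost)
    return best.x,np.sqrt(2*best.cost/len(px))
E
python3 - <<'E'
from fit import *
c=pickle.load(open("pics/top.pkl","rb"))
M=lambda l:np.array(l)/4+[110,170]-.375; T=lambda l:np.array(l)/3.9+[265,165]-.37
jobs=dict(
tray=([(.086,.136,.014),(-.086,.136,.014),(-.086,-.136,.014),(.086,-.136,.014),(.08,.0435,.01),(-.08,.0435,.01),(.08,-.0435,.01),(-.08,-.0435,.01)],
 T([(268,313),(445,533),(790,247),(607,28),(388,220),(558,430),(500,128),(664,338)])),
block=([(-.04,-.018,.033),(-.04,.018,.033),(.04,.018,.033),(.04,-.018,.033)][::-1],M([(400,107),(522,165),(500,222),(370,160)])),
brush=([(-.065,-.01,.025),(-.065,.01,.025),(.013,.017,.023),(.035,.017,.023),(.035,-.017,.023),(.013,-.017,.023)],M([(263,368),(272,398),(147,448),(105,460),(89,405),(128,393)])),
scraper=([(-.065,.011,.027),(-.065,-.011,.027),(.065,.015,.015),(.065,-.015,.015)],M([(307,368),(298,402),(529,430),(517,480)])))
for k,(m,p) in jobs.items():
    for s in(1,-1):
        mm=np.array(m)*[1,s,1]; x,e=fit(c,mm,p,unproj(c,p.mean(0)[None],.02)[0,:2]); print(k,s,x.round(4),np.degrees(x[2]).round(1),'err px',e.round(2))
print('jar',unproj(c,M([(159,146)]),.065),'coaster',unproj(c,T([(78,97)]),.006),'thinner',unproj(c,T([(103,394)]),.063),'rosin',unproj(c,M([(297,296)]),.019))
cs=pickle.load(open("pics/scene.pkl","rb")); S=lambda l:np.array(l)/1.4-.14
print('scene: jar cap',unproj(cs,S([(581,391)]),.065),'coaster',unproj(cs,S([(369,340)]),.006))
p=S([(220,222),(371,222),(369,270),(215,271)]); print('tray rim',unproj(cs,p,.014).mean(0)); print(unproj(cs,S([(470,355)]),.034))
E
```

```text
tray 1 [ 0.5142 -0.2596  0.694 ] 39.8 err px 0.93
tray -1 [ 0.5151 -0.2603  3.8926] 223.0 err px 71.26
block 1 [ 0.5655  0.153  -2.8747] -164.7 err px 26.92
block -1 [0.5653 0.1529 5.869 ] 336.3 err px 13.85
brush 1 [0.4198 0.316  1.8739] 107.4 err px 0.62
brush -1 [0.4199 0.316  1.8681] 107.0 err px 12.92
scraper 1 [0.4195 0.1706 4.4217] 253.3 err px 0.55
scraper -1 [ 0.4195  0.1706 -1.8667] -107.0 err px 11.31
jar [[0.56923744 0.31042267 0.065     ]] coaster [[0.61924873 0.01019579 0.006     ]] thinner [[ 0.44308243 -0.00551607  0.063     ]] rosin [[0.4889362 0.2390927 0.019    ]]
scene: jar cap [[0.57632112 0.31238208 0.065     ]] coaster [[0.62062896 0.01337842 0.006     ]]
tray rim [ 0.51681085 -0.25952207  0.014     ]
[[0.57879467 0.16135231 0.034     ]]
```

```bash
cat > go.py <<'E'
import sys,numpy as np
from plant import arm
from scipy.spatial.transform import Rotation as Ro
def st():
    s=arm.state(); print('t',round(s['time_s'],2),'pos',s['tool_pos'].round(4),'grip',round(s['grip_width'],4),'f',round(s['gripper_force'],1),'ft',s['ft_force'].round(1),'j',s['joints'].round(0)); return s
def go(x,y,z,H,s=None):
    s=s or arm.state(); R=s['ee_rot']; h=np.radians(H)
    G=np.array([[np.cos(h),np.sin(h),0],[np.sin(h),-np.cos(h),0],[0,0,-1]])
    print((x,y,z,H),'d cm',(100*R.T@(np.array([x,y,z])-s['tool_pos'])).round(2),'rot',Ro.from_matrix(R.T@G).as_rotvec(degrees=True).round(1))
if __name__=="__main__":
    st()
    for a in sys.argv[1:]: go(*map(float,a.split(',')))
E
python3 go.py .569,.311,.14,180 .569,.311,.022,180
python3 - <<'E'
from fit import *
c=pickle.load(open("pics/top.pkl","rb"))
px=np.array([(400,107),(522,165),(500,222),(370,160)])/4+[110,170]-.375
print(fit(c,[(.04,-.018,.033),(-.04,-.018,.033),(-.04,.018,.033),(.04,.018,.033)],px,(.56,.15)))
print(fit(c,[(.04,.018,.033),(-.04,.018,.033),(-.04,-.018,.033),(.04,-.018,.033)],px,(.56,.15)))
E
```

```text
t 0.1 pos [0.2503 0.5449 0.2006] grip 0.0859 f 0.0 ft [-0.9  0.3  0.5] j [53.  6.  6. 90.  0. 78.]
(0.569, 0.311, 0.14, 180.0) d cm [-38.73  -7.94   6.06] rot [ -0.1  -0.  -24.7]
(0.569, 0.311, 0.022, 180.0) d cm [-38.73  -7.93  17.86] rot [ -0.1  -0.  -24.7]
(array([0.56515373, 0.15301641, 1.1446975 ]), np.float64(0.6352375505697537))
(array([0.56523432, 0.15300778, 1.14418425]), np.float64(15.538421106953509))
```

>>> arm_command(deltas=[[8,[-4,-0.8,0.5],[0,0,-5]],[8,[-8,-1.6,1],[0,0,-10]],[8,[-12,-2.4,1.5],[0,0,-15]],[8,[-16,-3.2,2],[0,0,-20]],[8,[-20,-4,3],[0,0,-24.7]],[8,[-24,-4.8,4],[0,0,-24.7]],[8,[-28,-5.6,5],[0,0,-24.7]],[8,[-32,-6.5,6],[0,0,-24.7]],[8,[-36,-7.3,6],[0,0,-24.7]],[8,[-38.8,-8,6],[0,0,-24.7]],[8,[-38.8,-8,6],[0,0,-24.7]],[8,[-38.8,-8,6],[0,0,-24.7]]], force=40)

```text
time_s: 1.1
tool_pos: [0.5705, 0.309, 0.1404]
ee_rot: [[-1.0, 0.002, -0.001], [0.002, 1.0, -0.0], [0.001, -0.0, -1.0]]
ft_force: [-0.5, 0.5, 0.4]
grip_width: 0.0802
gripper_force: 0.0
```

```bash
python3 go.py .571,.311,.022,180
python3 - <<'E'
from h import *
c=arm.read_camera("scene"); pickle.dump(c,open("pics/s1.pkl","wb")); crop(c,270,130,250,200,3,"pics/s1.png")
E
```

```text
t 1.1 pos [0.5705 0.309  0.1404] grip 0.0802 f 0.0 ft [-0.5  0.5  0.4] j [17. 14.  9. 84.  0. 17.]
(0.571, 0.311, 0.022, 180.0) d cm [-0.07  0.2  11.84] rot [-0.  -0.1 -0.1]
```

View pics/s1.png

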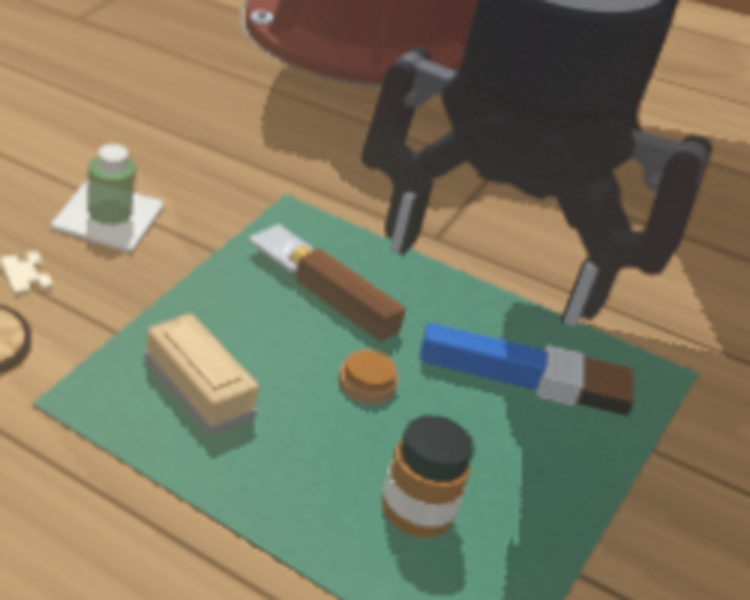

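```bash
python3 - <<'E'
from h import *
c=pickle.load(open("pics/s1.pkl","rb"))
f=lambda P:((proj(c,P)-[270,130]+.33)*3).round(0)
print(f([(.5705,.309,.153),(.5705,.349,.153),(.5705,.269,.153)]), f([(.569,.31,.065),(.569,.31,.003),(.489,.239,.019)]))
s=arm.state(); print(s['joints'],s['tool_pos'],s['time_s'])
c=arm.read_camera("top"); cv2.imwrite("pics/t2.png",c["image"][:,:,::-1])
E
```

```text
[[471. 322.]
 [549. 356.]
 [398. 291.]] [[437. 439.]
 [414. 511.]
 [369. 366.]]
[1.70256958e+01 1.43749880e+01 8.59791823e+00 8.42918335e+01
 1.82596321e-02 1.70716217e+01] [0.56957198 0.31006632 0.14070342] 1.15
```

View pics/t2.png

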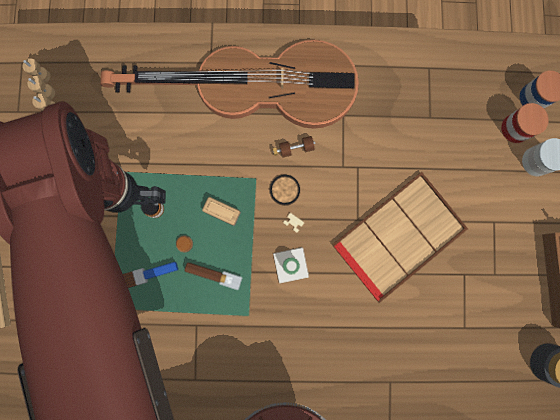

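```bash
python3 - <<'E'
from h import *
c=arm.read_camera("top")
for z in(.14,.153,.18): print(z,proj(c,[(.5705,.27,z),(.5705,.255,z)]).round(0).tolist())
crop(c,90,150,100,80,6,"pics/t3.png")
c=pickle.load(open("pics/s1.pkl","rb"))
f=lambda P:((proj(c,P)-[270,130]+.33)*3).round(0)
for P in[(.5705,.27,.18),(.5705,.35,.18),(.5505,.27,.153),(.5505,.35,.153),(.54,.27,.153)]:print(P,f([P]))
E
```

```text
0.14 [[160.0, 202.0], [167.0, 202.0]]
0.153 [[159.0, 201.0], [166.0, 201.0]]
0.18 [[156.0, 200.0], [163.0, 200.0]]
(0.5705, 0.27, 0.18) [[410. 251.]]
(0.5705, 0.35, 0.18) [[567. 316.]]
(0.5505, 0.27, 0.153) [[416. 273.]]
(0.5505, 0.35, 0.153) [[565. 336.]]
(0.54, 0.27, 0.153) [[424. 264.]]
```

View pics/t3.png

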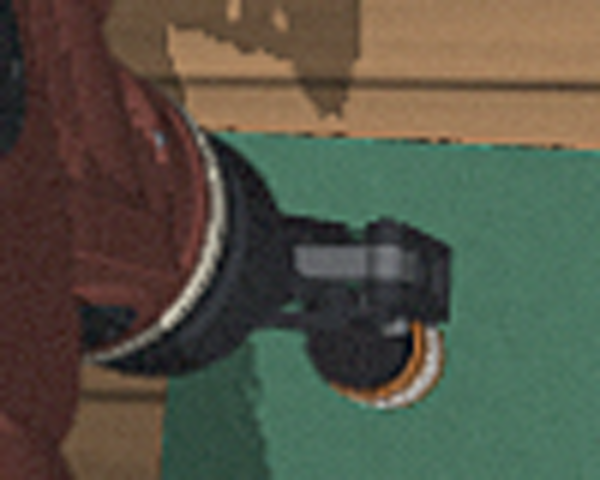

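>>> arm_command(deltas=[[8,[0,0.1,2],[0,0,0]],[8,[0,0.1,4],[0,0,0]],[8,[0,0.1,6],[0,0,0]],[8,[0,0.1,8],[0,0,0]],[8,[0,0.1,8],[0,0,0]]])

```text
time_s: 1.67
tool_pos: [0.5661, 0.3118, 0.0569]
ee_rot: [[-1.0, -0.002, -0.006], [-0.002, 1.0, -0.002], [0.006, -0.002, -1.0]]
ft_force: [-0.6, 0.2, -0.3]
grip_width: 0.0803
gripper_force: 0.0
```

```bash
python3 go.py .571,.311,.022,180
python3 - <<'E'
from h import *
c=arm.read_camera("scene"); pickle.dump(c,open("pics/s2.pkl","wb")); crop(c,330,180,160,150,4,"pics/s2.png")
f=lambda P:((proj(c,P)-[330,180]+.37)*4).round(0)
for P in[(.5705,.27,.073),(.5705,.35,.073),(.5705,.27,.1),(.5705,.35,.1)]:print(P,f([P]))
E
```

```text
t 1.67 pos [0.5661 0.3118 0.0569] grip 0.0803 f 0.0 ft [-0.6  0.2 -0.3] j [17. 16.  1. 76.  0. 17.]
(0.571, 0.311, 0.022, 180.0) d cm [-0.51 -0.08  3.49] rot [-0.1 -0.3  0.1]
(0.5705, 0.27, 0.073) [[256. 331.]]
(0.5705, 0.35, 0.073) [[440. 421.]]
(0.5705, 0.27, 0.1) [[268. 285.]]
(0.5705, 0.35, 0.1) [[458. 374.]]
```

View pics/s2.png

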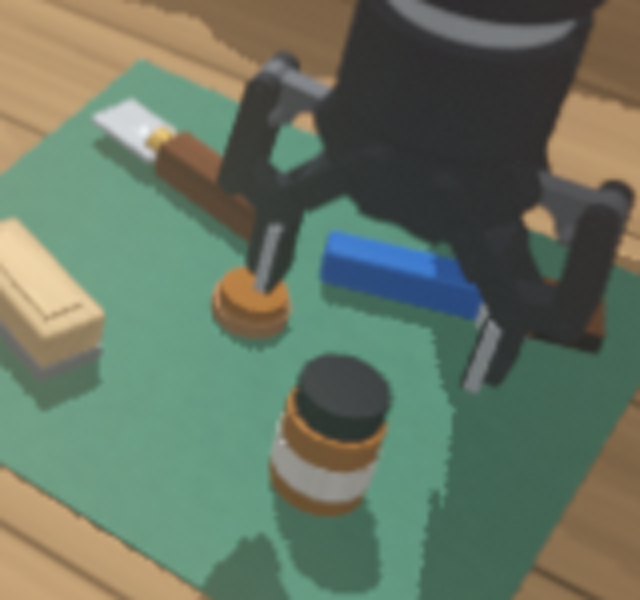

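>>> arm_command(deltas=[[8,[-0.1,0,1.5],[0,0,0]],[8,[-0.1,0,3],[0,0,0]],[8,[-0.1,0,3.6],[0,0,0]],[8,[-0.1,0,3.6],[0,0,0]],[8,[-0.1,0,3.6],[0,0,0]]])

```text
time_s: 2.13
tool_pos: [0.5709, 0.312, 0.0265]
ee_rot: [[-1.0, -0.001, 0.001], [-0.001, 1.0, 0.0], [-0.001, 0.0, -1.0]]
ft_force: [-0.2, -0.7, 0.8]
grip_width: 0.0799
gripper_force: 0.0
```

```bash
python3 go.py .571,.311,.022,180
python3 - <<'E'
from h import *
c=arm.read_camera("scene"); pickle.dump(c,open("pics/s3.pkl","wb")); crop(c,340,180,150,150,4,"pics/s3.png")
f=lambda P:((proj(c,P)-[340,180]+.37)*4).round(0)
for P in[(.5705,.27,.037),(.5705,.35,.037),(.5705,.27,.06),(.5705,.35,.06)]:print(P,f([P]))
E
```

```text
t 2.13 pos [0.5709 0.312  0.0265] grip 0.0799 f 0.0 ft [-0.2 -0.7  0.8] j [17. 17. -0. 73.  0. 17.]
(0.571, 0.311, 0.022, 180.0) d cm [-0.01 -0.1   0.45] rot [0. 0. 0.]
(0.5705, 0.27, 0.037) [[202. 388.]]
(0.5705, 0.35, 0.037) [[379. 479.]]
(0.5705, 0.27, 0.06) [[211. 352.]]
(0.5705, 0.35, 0.06) [[392. 442.]]
```

View pics/s3.png

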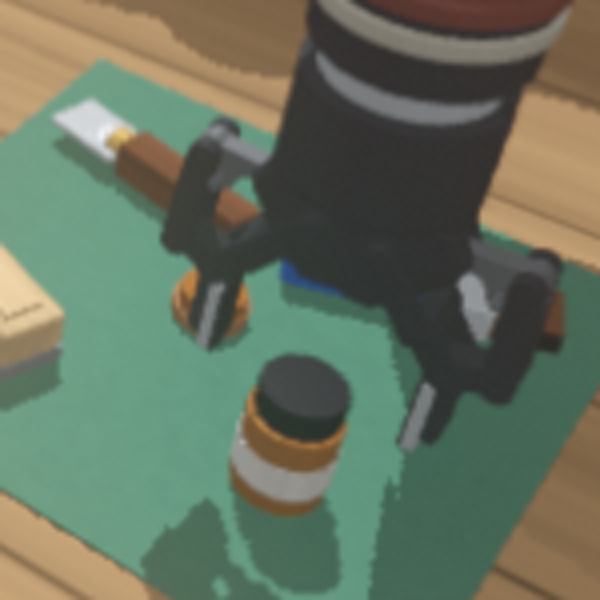

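>>> arm_command(deltas=[[8,[0,-0.1,0.8],[0,0,0]],[8,[0,-0.1,1.6],[0,0,0]],[8,[0,-0.1,1.6],[0,0,0]],[8,[0,-0.1,1.6],[0,0,0]],[5.5,[0,-0.1,1.6],[0,0,0]],[5.5,[0,-0.1,1.6],[0,0,0]],[5.5,[0,-0.1,1.6],[0,0,0]]])

```text
time_s: 2.77
tool_pos: [0.5709, 0.3106, 0.0097]
ee_rot: [[-1.0, -0.0, 0.001], [-0.0, 1.0, 0.0], [-0.001, 0.0, -1.0]]
ft_force: [0.5, -0.2, 1.4]
grip_width: 0.055
gripper_force: 0.0
```

```bash
python3 go.py .571,.311,.022,180
python3 - <<'E'
from h import *
c=arm.read_camera("scene"); pickle.dump(c,open("pics/s4.pkl","wb")); crop(c,340,180,150,150,4,"pics/s4.png")
f=lambda P:((proj(c,P)-[340,180]+.37)*4).round(0)
for z in(.015,.03,.045,.06):print(z,f([(.5705,.283,z),(.5705,.339,z)]).tolist())
E
```

```text
t 2.77 pos [0.5709 0.3106 0.0097] grip 0.055 f 0.0 ft [ 0.5 -0.2  1.4] j [17. 17. -1. 71.  0. 17.]
(0.571, 0.311, 0.022, 180.0) d cm [-0.01  0.04 -1.23] rot [0. 0. 0.]
0.015 [[220.0, 435.0], [341.0, 499.0]]
0.03 [[226.0, 413.0], [349.0, 477.0]]
0.045 [[232.0, 390.0], [357.0, 453.0]]
0.06 [[239.0, 366.0], [366.0, 429.0]]
```

View pics/s4.png

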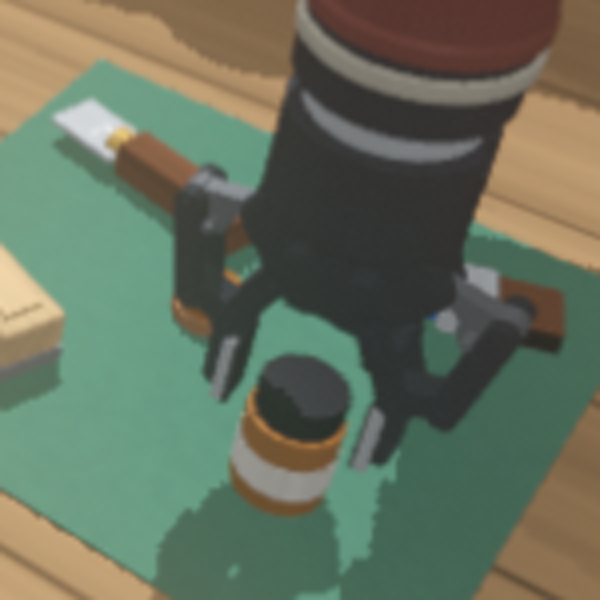

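>>> arm_command(deltas=[[5.5,[0,0,0.5],[0,0,0]],[5.5,[0,0,0.9],[0,0,0]],[5.5,[0,0,0.9],[0,0,0]],[3.5,[0,0,0.9],[0,0,0]],[3.5,[0,0,0.9],[0,0,0]],[3.5,[0,0,0.9],[0,0,0]],[3.5,[0,0,0.9],[0,0,0]]], force=40)

```text
time_s: 3.4
tool_pos: [0.5707, 0.3105, 0.0002]
ee_rot: [[-1.0, -0.0, -0.0], [-0.0, 1.0, 0.0], [0.0, 0.0, -1.0]]
ft_force: [-0.0, 0.5, -1.3]
grip_width: 0.0405
gripper_force: 40.5
```

```bash
python3 go.py .619,.012,.1,180
python3 - <<'E'
from h import *
c=arm.read_camera("scene"); pickle.dump(c,open("pics/s5.pkl","wb")); crop(c,340,180,150,150,4,"pics/s5.png")
E
```

```text
t 3.4 pos [5.707e-01 3.105e-01 2.000e-04] grip 0.0405 f 40.5 ft [-0.   0.5 -1.3] j [17. 18. -2. 70.  0. 17.]
(0.619, 0.012, 0.1, 180.0) d cm [ -4.83 -29.85  -9.98] rot [ 0. -0.  0.]
```

View pics/s5.png

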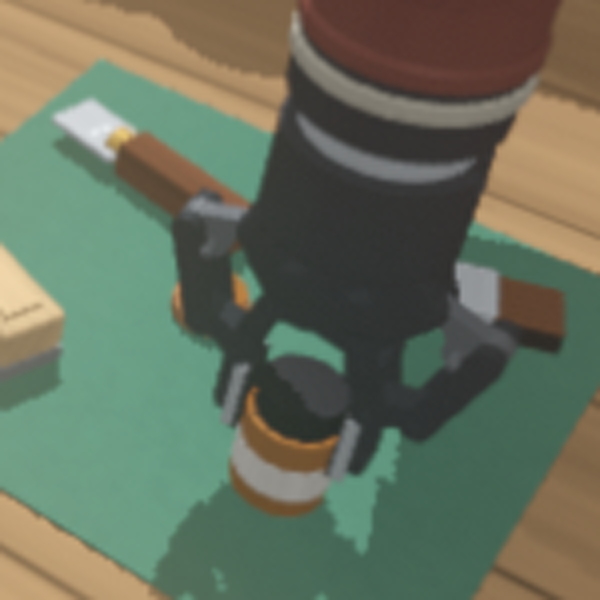

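>>> arm_command(deltas=[[3.5,[0,0,-0.5],[0,0,0]],[3.5,[0,0,-1.5],[0,0,0]],[3.5,[0,0,-3],[0,0,0]],[3.5,[0,0,-4.5],[0,0,0]],[3.5,[0,0,-5.5],[0,0,0]],[3.5,[0,0,-6],[0,0,0]],[3.5,[0,0,-6],[0,0,0]],[3.5,[0,0,-6],[0,0,0]]])

```text
time_s: 4.12
tool_pos: [0.5708, 0.3105, 0.0603]
ee_rot: [[-1.0, -0.0, 0.0], [-0.0, 1.0, 0.0], [-0.0, 0.0, -1.0]]
ft_force: [-0.5, -0.3, -1.8]
grip_width: 0.0407
gripper_force: 40.5
```

```bash
python3 go.py .619,.012,.06,180
python3 - <<'E'
from h import *
c=arm.read_camera("scene"); pickle.dump(c,open("pics/s6.pkl","wb")); crop(c,340,160,150,150,4,"pics/s6.png")
f=lambda P:((proj(c,P)-[340,160]+.37)*4).round(0)
for dx in(0,.007):print(f([(.571+dx,.311,z) for z in(.063,.109,.125)]).tolist())
E
```

```text
t 4.12 pos [0.5708 0.3105 0.0603] grip 0.0407 f 40.5 ft [-0.5 -0.3 -1.8] j [17. 16.  2. 76.  0. 17.]
(0.619, 0.012, 0.06, 180.0) d cm [ -4.81 -29.85   0.03] rot [0. 0. 0.]
[[302.0, 472.0], [327.0, 394.0], [336.0, 365.0]]
[[295.0, 482.0], [320.0, 404.0], [329.0, 375.0]]
```

View pics/s6.png

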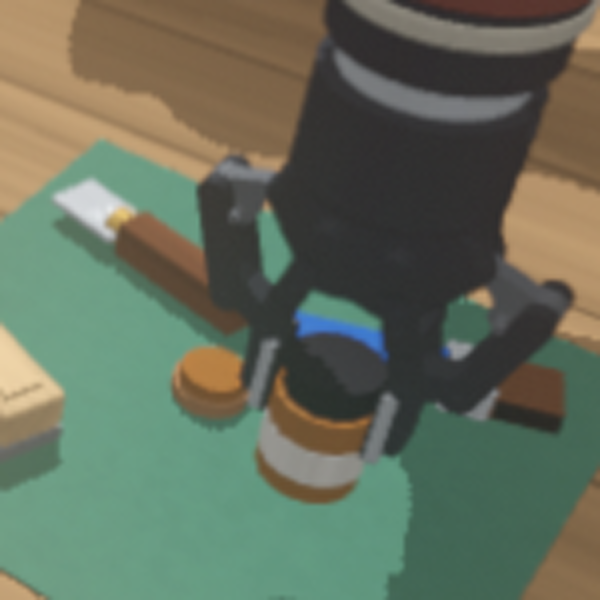

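>>> arm_command(deltas=[[3.5,[-0.1,-1,0],[0,0,0]],[3.5,[-0.5,-3,0],[0,0,0]],[3.5,[-1,-6,0],[0,0,0]],[3.5,[-1.5,-9,0],[0,0,0]],[3.5,[-2,-12,0],[0,0,0]],[3.5,[-2.5,-15,0],[0,0,0]],[3.5,[-3,-18,0],[0,0,0]],[3.5,[-3.5,-21,0],[0,0,0]],[3.5,[-4,-24,0],[0,0,0]],[3.5,[-4.5,-27,0],[0,0,0]],[3.5,[-4.8,-29,0],[0,0,0]],[3.5,[-4.9,-29.9,0],[0,0,0]]])

```text
time_s: 5.17
tool_pos: [0.6195, 0.008, 0.0595]
ee_rot: [[-1.0, 0.003, -0.001], [0.003, 1.0, -0.0], [0.001, -0.0, -1.0]]
ft_force: [-0.5, -0.2, -1.7]
grip_width: 0.0405
gripper_force: 40.7
```

>>> arm_command(deltas=[[3.5,[0,0,0.5],[0,0,0]],[3.5,[0,0,1.5],[0,0,0]],[3.5,[0,0,3],[0,0,0]],[3.5,[0,0,4],[0,0,0]],[3.5,[0,0,4.8],[0,0,0]],[3.5,[0,0,5],[0,0,0]],[3.5,[0,0,5],[0,0,0]],[3.5,[0,0,5],[0,0,0]]])

```text
time_s: 5.83
tool_pos: [0.62, 0.0119, 0.0106]
ee_rot: [[-1.0, -0.001, 0.0], [-0.001, 1.0, 0.0], [-0.0, 0.0, -1.0]]
ft_force: [-0.3, 0.3, -1.8]
grip_width: 0.0407
gripper_force: 40.7
```

```bash
python3 go.py .62,.0115,.0042,180
```

```text
t 5.83 pos [0.62   0.0119 0.0106] grip 0.0407 f 40.7 ft [-0.3  0.3 -1.8] j [-11.  12.  -7.  70.   0. -11.]
(0.62, 0.0115, 0.0042, 180.0) d cm [-0.   -0.04  0.64] rot [0. 0. 0.]
```

>>> arm_command(deltas=[[3.5,[0,0,0.3],[0,0,0]],[3.5,[0,0,0.65],[0,0,0]],[3.5,[0,0,0.65],[0,0,0]],[3.5,[0,0,0.65],[0,0,0]]])

```text
time_s: 6.17
tool_pos: [0.6197, 0.0115, 0.0037]
ee_rot: [[-1.0, -0.0, -0.0], [-0.0, 1.0, 0.0], [0.0, 0.0, -1.0]]
ft_force: [-0.1, -0.0, -0.7]
grip_width: 0.0406
gripper_force: 40.7
```

>>> arm_command(deltas=[[4.5,[0,0,0.07],[0,0,0]],[5.5,[0,0,0.07],[0,0,0]],[6.5,[0,0,0],[0,0,0]],[6.5,[0,0,0],[0,0,0]],[6.5,[0,0,-1.5],[0,0,0]],[6.5,[0,0,-4],[0,0,0]],[6.5,[0,0,-7],[0,0,0]],[6.5,[0,0,-10],[0,0,0]],[6.5,[0,0,-10],[0,0,0]]])

```text
time_s: 6.92
tool_pos: [0.6232, 0.0109, 0.111]
ee_rot: [[-1.0, -0.0, 0.009], [-0.0, 1.0, -0.002], [-0.009, -0.002, -1.0]]
ft_force: [0.1, -1.3, -0.2]
grip_width: 0.0646
gripper_force: 0.0
```

```bash
python3 go.py .565,.153,.10,245.6 .565,.153,.03,245.6
```

```text
t 6.92 pos [0.6232 0.0109 0.111 ] grip 0.0646 f 0.0 ft [ 0.1 -1.3 -0.2] j [-11.   9.  -0.  80.   0. -11.]
(0.565, 0.153, 0.1, 245.6) d cm [ 5.83 14.21  1.03] rot [ -0.4   0.4 -65.6]
(0.565, 0.153, 0.03, 245.6) d cm [ 5.89 14.22  8.03] rot [ -0.4   0.4 -65.6]
```

>>> arm_command(deltas=[[6,[1,2,0],[0,0,-7]],[6,[2,4,0],[0,0,-14]],[6,[3,7,0],[0,0,-21]],[6,[4,10,0],[0,0,-28]],[6,[5,12.5,0.5],[0,0,-35]],[6,[5.7,14.1,1],[0,0,-42]],[6,[5.7,14.1,2],[0,0,-49]],[6,[5.7,14.1,3],[0,0,-56]],[6,[5.7,14.1,4],[0,0,-63]],[6,[5.7,14.1,5],[0,0,-65.6]],[6,[5.7,14.1,6],[0,0,-65.6]],[6,[5.7,14.1,6],[0,0,-65.6]]])

```text
time_s: 7.92
tool_pos: [0.5615, 0.1524, 0.0416]
ee_rot: [[-0.415, -0.91, -0.003], [-0.91, 0.415, -0.0], [0.001, 0.002, -1.0]]
ft_force: [-0.5, 0.4, -0.7]
grip_width: 0.0603
gripper_force: 0.0
```

```bash
python3 go.py .565,.153,0,245.6;  python3 - <<'E'
from h import *
c=arm.read_camera("top"); im=c["image"]
# jar check: dark cap blob near coaster
p=proj(c,[(.62,.0115,.068)])[0]; x,y=p.astype(int)
g=im[y-22:y+22,x-22:x+22].max(2); m=(g<60).astype(np.uint8); n,l,st,ce=cv2.connectedComponentsWithStats(m)
print(p,[(s[4],(q+[x-22,y-22]).round(1)) for s,q in zip(st,ce)][1:4])
E
```

```text
t 7.92 pos [0.5615 0.1524 0.0416] grip 0.0603 f 0.0 ft [-0.5  0.4 -0.7] j [  2.   5. -12.  73.   0. -63.]
(0.565, 0.153, 0.0, 245.6) d cm [-0.2  -0.31  4.16] rot [ 0.1 -0.1 -0.1]
[284.50946766 185.31823911] [(np.int32(142), array([283.3, 189.2])), (np.int32(205), array([283.9, 186.2]))]
```

>>> arm_command(deltas=[[6,[-0.2,-0.2,1],[0,0,0]],[6,[-0.2,-0.2,2],[0,0,0]],[6,[-0.2,-0.2,2.8],[0,0,0]],[6,[-0.2,-0.2,3],[0,0,0]],[6,[-0.2,-0.2,3],[0,0,0]],[6,[-0.2,-0.2,3],[0,0,0]]])

```text
time_s: 8.47
tool_pos: [0.5653, 0.1535, 0.0138]
ee_rot: [[-0.413, -0.911, -0.0], [-0.911, 0.413, 0.0], [0.0, 0.0, -1.0]]
ft_force: [0.3, -0.3, 0.0]
grip_width: 0.0598
gripper_force: 0.0
```

>>> arm_command(deltas=[[6,[0,0,0.3],[0,0,0]],[6,[0,0,0.6],[0,0,0]],[6,[0,0,0.8],[0,0,0]],[6,[0,0,0.8],[0,0,0]]])

```text
time_s: 8.8
tool_pos: [0.5651, 0.1535, 0.0053]
ee_rot: [[-0.413, -0.911, -0.001], [-0.911, 0.413, 0.0], [0.0, 0.001, -1.0]]
ft_force: [0.6, -0.5, 0.5]
grip_width: 0.06
gripper_force: 0.0
```

>>> arm_command(deltas=[[6,[0,0,0.4],[0,0,0]],[6,[0,0,0.7],[0,0,0]],[6,[0,0,0.7],[0,0,0]],[6,[0,0,0.7],[0,0,0]]])

```text
time_s: 9.13
tool_pos: [0.5651, 0.1535, -0.0015]
ee_rot: [[-0.413, -0.911, -0.001], [-0.911, 0.413, 0.0], [0.0, 0.001, -1.0]]
ft_force: [0.5, 0.3, -0.2]
grip_width: 0.0594
gripper_force: 0.0
```

```bash
python3 - <<'E'
from h import *
c=arm.read_camera("scene"); pickle.dump(c,open("pics/s7.pkl","wb")); crop(c,260,160,150,120,5,"pics/s7.png")
E
```

```text
(no output)
```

View pics/s7.png

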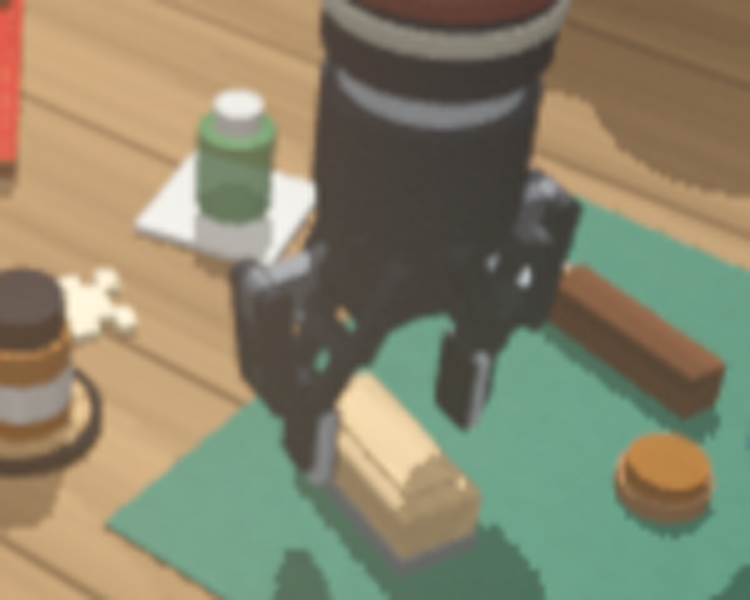

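```bash
python3 - <<'E'
from h import *
c=pickle.load(open("pics/s7.pkl","rb"))
f=lambda P:((proj(c,P)-[260,160]+.4)*5).round(0)
for z in(.0,.01,.02,.03):
  print(z,f([(.5651+.911*.03,.1535-.413*.03,z),(.5651-.911*.03,.1535+.413*.03,z)]).tolist())
a=np.radians(65.6);u=np.array([np.cos(a),np.sin(a)]);v=np.array([-u[1],u[0]])
print(f([(*(np.array([.565,.153])+s*.04*u+t*.018*v),.033) for s,t in((1,1),(1,-1),(-1,-1),(-1,1))]))
E
```

```text
0.0 [[310.0, 528.0], [436.0, 480.0]]
0.01 [[312.0, 509.0], [439.0, 462.0]]
0.02 [[314.0, 491.0], [441.0, 444.0]]
0.03 [[315.0, 473.0], [444.0, 426.0]]
[[479. 493.]
 [399. 523.]
 [288. 395.]
 [364. 369.]]
```

>>> arm_command(deltas=[[6,[0,0,0.3],[0,0,0]],[6,[0,0,0.6],[0,0,0]],[6,[0,0,0.6],[0,0,0]]])

```text
time_s: 9.43
tool_pos: [0.565, 0.1535, -0.008]
ee_rot: [[-0.413, -0.911, -0.001], [-0.911, 0.413, 0.0], [0.0, 0.001, -1.0]]
ft_force: [-1.0, 0.4, -0.1]
grip_width: 0.0602
gripper_force: 0.0
```

>>> arm_command(deltas=[[6,[0,0,0.3],[0,0,0]],[6,[0,0,0.6],[0,0,0]],[6,[0,0,0.6],[0,0,0]]])

```text
time_s: 9.68
tool_pos: [0.5649, 0.1535, -0.014]
ee_rot: [[-0.413, -0.911, -0.001], [-0.911, 0.413, 0.0], [0.0, 0.001, -1.0]]
ft_force: [-0.4, -0.5, 0.5]
grip_width: 0.0596
gripper_force: 0.0
```

>>> arm_command(deltas=[[4.5,[0,0,0],[0,0,0]],[3,[0,0,0],[0,0,0]],[3,[0,0,0],[0,0,0]],[3,[0,0,0],[0,0,0]],[3,[0,0,0],[0,0,0]]], force=40)

```text
time_s: 10.1
tool_pos: [0.5656, 0.1535, -0.013]
ee_rot: [[-0.413, -0.911, 0.0], [-0.911, 0.413, 0.0], [-0.0, -0.0, -1.0]]
ft_force: [-0.2, 0.6, 1.5]
grip_width: 0.0351
gripper_force: 41.9
```

>>> arm_command(deltas=[[3,[0,0,-1],[0,0,0]],[3,[0,0,-2.5],[0,0,0]],[3,[0,0,-5],[0,0,0]],[3,[0,0,-7.5],[0,0,0]],[3,[0,0,-9.5],[0,0,0]],[3,[0,0,-10.4],[0,0,0]],[3,[0,0,-10.4],[0,0,0]],[3,[0,0,-10.4],[0,0,0]]])

```text
time_s: 10.77
tool_pos: [0.5654, 0.1535, 0.0905]
ee_rot: [[-0.413, -0.911, 0.0], [-0.911, 0.413, 0.0], [-0.0, -0.0, -1.0]]
ft_force: [-1.0, -0.6, -2.0]
grip_width: 0.0353
gripper_force: 41.6
```

```bash
python3 go.py .57,-.3264,.09,219.8 .57,-.3264,-.01,219.8
```

```text
t 10.77 pos [0.5654 0.1535 0.0905] grip 0.0353 f 41.6 ft [-1.  -0.6 -2. ] j [  2.   4.  -8.  78.   0. -63.]
(0.57, -0.3264, 0.09, 219.8) d cm [ 43.52 -20.23   0.05] rot [-0.   0.  25.8]
(0.57, -0.3264, -0.01, 219.8) d cm [ 43.52 -20.23  10.05] rot [-0.   0.  25.8]
```

>>> arm_command(deltas=[[3,[2,-1,0],[0,0,1]],[3,[5,-2.3,0],[0,0,3]],[3,[8.5,-4,0],[0,0,6]],[3,[12,-5.6,0],[0,0,9]],[3,[15.5,-7.2,0],[0,0,12]],[3,[19,-8.8,0],[0,0,15]],[3,[22.5,-10.5,0],[0,0,18]],[3,[26,-12.1,0],[0,0,21]],[3,[29.5,-13.7,0],[0,0,24]],[3,[33,-15.3,0],[0,0,25.8]],[3,[36.5,-17,0],[0,0,25.8]],[3,[40,-18.6,0],[0,0,25.8]]])

```text
time_s: 11.77
tool_pos: [0.5684, -0.2888, 0.0884]
ee_rot: [[-0.768, -0.64, -0.002], [-0.64, 0.768, 0.002], [0.0, 0.003, -1.0]]
ft_force: [1.4, 0.5, -0.1]
grip_width: 0.0348
gripper_force: 41.5
```

```bash
python3 go.py .57,-.3264,.09,219.8
```

```text
t 11.77 pos [ 0.5684 -0.2888  0.0884] grip 0.0348 f 41.5 ft [ 1.4  0.5 -0.1] j [-39.  13.   2.  79.   0. -78.]
(0.57, -0.3264, 0.09, 219.8) d cm [ 2.28 -2.99 -0.17] rot [ 0.2 -0.  -0. ]
```

>>> arm_command(deltas=[[3,[1,-1.2,0],[0,0,0]],[3,[2,-2.4,0],[0,0,0]],[3,[2.4,-3,1],[0,0,0]],[3,[2.4,-3,3],[0,0,0]],[3,[2.4,-3,5.5],[0,0,0]],[3,[2.4,-3,7.5],[0,0,0]],[3,[2.4,-3,8.5],[0,0,0]],[3,[2.4,-3,8.5],[0,0,0]],[3,[2.4,-3,8.5],[0,0,0]]])

```text
time_s: 12.52
tool_pos: [0.57, -0.325, 0.005]
ee_rot: [[-0.768, -0.641, -0.001], [-0.641, 0.768, 0.001], [0.0, 0.002, -1.0]]
ft_force: [-1.0, 0.3, -0.4]
grip_width: 0.035
gripper_force: 41.5
```

```bash
python3 go.py .57,-.3264,-.0105,219.8
```

```text
t 12.52 pos [ 0.57  -0.325  0.005] grip 0.035 f 41.5 ft [-1.   0.3 -0.4] j [-41.  19.  -0.  71.   0. -81.]
(0.57, -0.3264, -0.0105, 219.8) d cm [ 0.09 -0.11  1.55] rot [ 0.1 -0.   0. ]
```

>>> arm_command(deltas=[[3,[0.1,-0.1,0.8],[0,0,0]],[3,[0.1,-0.1,1.5],[0,0,0]],[3,[0.1,-0.1,1.55],[0,0,0]],[3,[0.1,-0.1,1.55],[0,0,0]]])

```text
time_s: 12.85
tool_pos: [0.5702, -0.3273, -0.01]
ee_rot: [[-0.768, -0.64, -0.0], [-0.64, 0.768, 0.0], [-0.0, 0.0, -1.0]]
ft_force: [0.1, 0.1, -1.0]
grip_width: 0.0349
gripper_force: 41.5
```

>>> arm_command(deltas=[[4,[0,0,0],[0,0,0]],[4.6,[0,0,0],[0,0,0]],[4.6,[0,0,0],[0,0,0]],[4.6,[0,0,-2],[0,0,0]],[4.6,[0,0,-5],[0,0,0]],[4.6,[0,0,-9],[0,0,0]],[4.6,[0,0,-10],[0,0,0]],[4.6,[0,0,-10],[0,0,0]]])

```text
time_s: 13.52
tool_pos: [0.5727, -0.3295, 0.0959]
ee_rot: [[-0.768, -0.64, 0.006], [-0.64, 0.768, -0.005], [-0.001, -0.008, -1.0]]
ft_force: [-0.3, -0.7, 0.0]
grip_width: 0.046
gripper_force: 0.0
```

```bash
python3 go.py .4238,.185,.09,253.3
```

```text
t 13.52 pos [ 0.5727 -0.3295  0.0959] grip 0.046 f 0.0 ft [-0.3 -0.7  0. ] j [-41.  16.   6.  79.   0. -81.]
(0.4238, 0.185, 0.09, 253.3) d cm [-21.51  49.06   0.22] rot [ -0.5  -0.1 -33.5]
```

>>> arm_command(deltas=[[4.6,[-1.2,2.7,0],[0,0,-2]],[4.6,[-2.8,6.4,0],[0,0,-5]],[4.6,[-4.4,10,0],[0,0,-8]],[4.6,[-6,13.7,0],[0,0,-11]],[4.6,[-7.6,17.3,0],[0,0,-14]],[4.6,[-9.2,21,0],[0,0,-18]],[4.6,[-10.8,24.6,0],[0,0,-22]],[4.6,[-12.4,28.3,0],[0,0,-26]],[4.6,[-14,31.9,0],[0,0,-30]],[4.6,[-15.6,35.6,0],[0,0,-33.5]],[4.6,[-17.2,39.2,0],[0,0,-33.5]],[4.6,[-18.8,42.9,0],[0,0,-33.5]]])

```text
time_s: 14.52
tool_pos: [0.4391, 0.124, 0.0899]
ee_rot: [[-0.287, -0.958, 0.0], [-0.958, 0.287, 0.0], [-0.0, -0.0, -1.0]]
ft_force: [1.1, -0.2, 0.0]
grip_width: 0.0461
gripper_force: 0.0
```

```bash
python3 go.py .4238,.185,.03,253.3
```

```text
t 14.52 pos [0.4391 0.124  0.0899] grip 0.0461 f 0.0 ft [ 1.1 -0.2  0. ] j [ -1. -20. -30.  80.   0. -74.]
(0.4238, 0.185, 0.03, 253.3) d cm [-5.4   3.21  5.99] rot [-0.  0.  0.]
```

>>> arm_command(deltas=[[4.6,[-2.5,1.5,0],[0,0,0]],[4.6,[-5,3,1],[0,0,0]],[4.6,[-5.4,3.2,3],[0,0,0]],[4.6,[-5.4,3.2,5],[0,0,0]],[4.6,[-5.4,3.2,6],[0,0,0]],[4.6,[-5.4,3.2,6],[0,0,0]],[4.6,[-5.4,3.2,6],[0,0,0]]])

```text
time_s: 15.1
tool_pos: [0.4245, 0.1831, 0.0301]
ee_rot: [[-0.288, -0.958, -0.001], [-0.958, 0.288, -0.0], [0.0, 0.001, -1.0]]
ft_force: [0.1, -0.4, 0.3]
grip_width: 0.0459
gripper_force: 0.0
```

```bash
python3 go.py .4238,.185,-.013,253.3
```

```text
t 15.1 pos [0.4245 0.1831 0.0301] grip 0.0459 f 0.0 ft [ 0.1 -0.4  0.3] j [  7. -16. -33.  73.   0. -66.]
(0.4238, 0.185, -0.013, 253.3) d cm [-0.17  0.12  4.31] rot [ 0.1 -0.  -0. ]
```

>>> arm_command(deltas=[[4.6,[-0.1,0.1,1],[0,0,0]],[4.6,[-0.1,0.1,2.2],[0,0,0]],[4.6,[-0.1,0.1,3.4],[0,0,0]],[4.6,[-0.1,0.1,4.1],[0,0,0]],[4.6,[-0.1,0.1,4.3],[0,0,0]],[4.6,[-0.1,0.1,4.3],[0,0,0]],[3,[-0.1,0.1,4.3],[0,0,0]],[1.5,[-0.1,0.1,4.3],[0,0,0]],[1.5,[-0.1,0.1,4.3],[0,0,0]],[1.5,[-0.1,0.1,4.3],[0,0,0]],[1.5,[-0.1,0.1,4.3],[0,0,0]]], force=40)

```text
time_s: 16.02
tool_pos: [0.4249, 0.1847, -0.012]
ee_rot: [[-0.287, -0.958, 0.001], [-0.958, 0.287, 0.0], [-0.001, -0.001, -1.0]]
ft_force: [-0.0, 0.0, 4.9]
grip_width: 0.0208
gripper_force: 39.7
```

>>> arm_command(deltas=[[1.5,[0,0,-1],[0,0,0]],[1.5,[0,0,-2.5],[0,0,0]],[1.5,[0,0,-5],[0,0,0]],[1.5,[0,0,-7.5],[0,0,0]],[1.5,[0,0,-9.5],[0,0,0]],[1.5,[0,0,-10.4],[0,0,0]],[1.5,[0,0,-10.4],[0,0,0]],[1.5,[0,0,-10.4],[0,0,0]]])

```text
time_s: 16.68
tool_pos: [0.4242, 0.1846, 0.091]
ee_rot: [[-0.287, -0.958, 0.0], [-0.958, 0.287, 0.0], [-0.0, -0.0, -1.0]]
ft_force: [-0.4, 0.3, -0.6]
grip_width: 0.0207
gripper_force: 39.3
```

```bash
python3 go.py .47,-.183,.09,219.8
```

```text
t 16.68 pos [0.4242 0.1846 0.091 ] grip 0.0207 f 39.3 ft [-0.4  0.3 -0.6] j [  7. -18. -29.  80.   0. -66.]
(0.47, -0.183, 0.09, 219.8) d cm [ 33.9  -14.94   0.1 ] rot [-0.   0.  33.5]
```

>>> arm_command(deltas=[[1.5,[1.5,-0.7,0],[0,0,1]],[1.5,[4,-1.8,0],[0,0,4]],[1.5,[7,-3.1,0],[0,0,8]],[1.5,[10,-4.4,0],[0,0,12]],[1.5,[13.5,-5.9,0],[0,0,16]],[1.5,[17,-7.5,0],[0,0,20]],[1.5,[20.5,-9,0],[0,0,24]],[1.5,[24,-10.6,0],[0,0,28]],[1.5,[27.5,-12.1,0],[0,0,31]],[1.5,[30.5,-13.4,0],[0,0,33.5]],[1.5,[32.9,-14.5,0],[0,0,33.5]],[1.5,[33.9,-14.95,0],[0,0,33.5]]])

```text
time_s: 17.68
tool_pos: [0.4692, -0.1857, 0.0892]
ee_rot: [[-0.77, -0.638, -0.002], [-0.638, 0.77, 0.001], [0.001, 0.002, -1.0]]
ft_force: [0.7, 0.1, -1.5]
grip_width: 0.0208
gripper_force: 39.4
```

>>> arm_command(deltas=[[1.5,[0,0,1],[0,0,0]],[1.5,[0,0,3],[0,0,0]],[1.5,[0,0,5.5],[0,0,0]],[1.5,[0,0,7.5],[0,0,0]],[1.5,[0,0,8.5],[0,0,0]],[1.5,[0,0,8.5],[0,0,0]],[1.5,[0,0,8.5],[0,0,0]]])

```text
time_s: 18.27
tool_pos: [0.4696, -0.1818, 0.0058]
ee_rot: [[-0.767, -0.641, -0.001], [-0.641, 0.767, 0.001], [0.0, 0.002, -1.0]]
ft_force: [0.4, 0.3, -0.7]
grip_width: 0.0209
gripper_force: 39.4
```

```bash
python3 go.py .47,-.1832,-.009,219.8
```

```text
t 18.27 pos [ 0.4696 -0.1818  0.0058] grip 0.0209 f 39.4 ft [ 0.4  0.3 -0.7] j [-36.  -7. -28.  69.   0. -76.]
(0.47, -0.1832, -0.009, 219.8) d cm [ 0.05 -0.13  1.48] rot [ 0.1 -0.   0.1]
```

>>> arm_command(deltas=[[1.5,[0.05,-0.1,0.8],[0,0,0]],[1.5,[0.05,-0.1,1.4],[0,0,0]],[1.5,[0.05,-0.1,1.5],[0,0,0]],[1.5,[0.05,-0.1,1.5],[0,0,0]]])

```text
time_s: 18.6
tool_pos: [0.4702, -0.184, -0.0089]
ee_rot: [[-0.768, -0.64, -0.0], [-0.64, 0.768, 0.0], [-0.0, 0.0, -1.0]]
ft_force: [-1.0, 0.4, -1.4]
grip_width: 0.0212
gripper_force: 39.4
```

>>> arm_command(deltas=[[3,[0,0,0],[0,0,0]],[3.8,[0,0,0],[0,0,0]],[3.8,[0,0,0],[0,0,0]],[3.8,[0,0,-2],[0,0,0]],[3.8,[0,0,-5],[0,0,0]],[4.6,[0,0,-9],[0,0,0]],[4.6,[0,0,-10],[0,0,0]],[4.6,[0,0,-10],[0,0,0]]])

```text
time_s: 19.27
tool_pos: [0.4727, -0.1858, 0.0958]
ee_rot: [[-0.768, -0.64, 0.006], [-0.64, 0.768, -0.004], [-0.002, -0.007, -1.0]]
ft_force: [-0.1, -0.6, -0.5]
grip_width: 0.0458
gripper_force: 0.0
```

```bash
python3 go.py .4214,.3112,.09,287.2
```

```text
t 19.27 pos [ 0.4727 -0.1858  0.0958] grip 0.0458 f 0.0 ft [-0.1 -0.6 -0.5] j [-36. -10. -21.  79.   0. -76.]
(0.4214, 0.3112, 0.09, 287.2) d cm [-27.89  41.46   0.35] rot [ -0.4  -0.1 -67.4]
```

>>> arm_command(deltas=[[4.6,[-1.5,2.2,0],[0,0,-6]],[4.6,[-3.7,5.5,0],[0,0,-12]],[4.6,[-6,8.8,0],[0,0,-18]],[4.6,[-8.2,12.1,0],[0,0,-24]],[4.6,[-10.4,15.4,0],[0,0,-30]],[4.6,[-12.6,18.6,0],[0,0,-36]],[4.6,[-14.8,21.9,0],[0,0,-42]],[4.6,[-17,25.2,0],[0,0,-48]],[4.6,[-19.3,28.5,0],[0,0,-54]],[4.6,[-21.5,31.8,0],[0,0,-60]],[4.6,[-23.7,35,0],[0,0,-66]],[4.6,[-26,38.3,0],[0,0,-67.4]]])

```text
time_s: 20.27
tool_pos: [0.424, 0.2785, 0.0907]
ee_rot: [[0.302, -0.953, -0.0], [-0.953, -0.302, -0.0], [0.0, 0.0, -1.0]]
ft_force: [0.7, 0.5, 0.6]
grip_width: 0.0459
gripper_force: 0.0
```

```bash
python3 go.py .4214,.3112,.03,287.2
```

```text
t 20.27 pos [0.424  0.2785 0.0907] grip 0.0459 f 0.0 ft [0.7 0.5 0.6] j [ 18. -10. -21.  78.  -0. -89.]
(0.4214, 0.3112, 0.03, 287.2) d cm [-3.2  -0.74  6.07] rot [ 0.  -0.   0.4]
```

>>> arm_command(deltas=[[4.6,[-1.5,-0.4,0],[0,0,0.2]],[4.6,[-3.2,-0.7,1],[0,0,0.2]],[4.6,[-3.2,-0.7,3],[0,0,0.2]],[4.6,[-3.2,-0.7,5],[0,0,0.2]],[4.6,[-3.2,-0.7,6],[0,0,0.2]],[4.6,[-3.2,-0.7,6],[0,0,0.2]],[4.6,[-3.2,-0.7,6],[0,0,0.2]]])

```text
time_s: 20.85
tool_pos: [0.4216, 0.3088, 0.031]
ee_rot: [[0.292, -0.956, -0.001], [-0.956, -0.292, -0.0], [0.0, 0.001, -1.0]]
ft_force: [1.1, -1.1, -0.0]
grip_width: 0.0459
gripper_force: 0.0
```

```bash
python3 go.py .4214,.3112,-.011,287.2
```

```text
t 20.85 pos [0.4216 0.3088 0.031 ] grip 0.0459 f 0.0 ft [ 1.1 -1.1 -0. ] j [ 22.  -5. -23.  72.   0. -85.]
(0.4214, 0.3112, -0.011, 287.2) d cm [-0.23 -0.05  4.2 ] rot [ 0.1 -0.  -0.2]
```

>>> arm_command(deltas=[[4.6,[-0.1,0,1],[0,0,0]],[4.6,[-0.1,0,2.2],[0,0,0]],[4.6,[-0.1,0,3.4],[0,0,0]],[4.6,[-0.1,0,4],[0,0,0]],[4.6,[-0.1,0,4.1],[0,0,0]],[4.6,[-0.1,0,4.1],[0,0,0]],[3,[-0.1,0,4.1],[0,0,0]],[1.2,[-0.1,0,4.1],[0,0,0]],[1.2,[-0.1,0,4.1],[0,0,0]],[1.2,[-0.1,0,4.1],[0,0,0]],[1.2,[-0.1,0,4.1],[0,0,0]]], force=40)

```text
time_s: 21.77
tool_pos: [0.4222, 0.3104, -0.009]
ee_rot: [[0.293, -0.956, 0.001], [-0.956, -0.293, 0.0], [-0.0, -0.001, -1.0]]
ft_force: [-1.3, -0.2, 5.5]
grip_width: 0.0181
gripper_force: 39.5
```

>>> arm_command(deltas=[[1.2,[0,0,-1],[0,0,0]],[1.2,[0,0,-2.5],[0,0,0]],[1.2,[0,0,-5],[0,0,0]],[1.2,[0,0,-7.5],[0,0,0]],[1.2,[0,0,-9.5],[0,0,0]],[1.2,[0,0,-10.4],[0,0,0]],[1.2,[0,0,-10.4],[0,0,0]],[1.2,[0,0,-10.4],[0,0,0]]])

```text
time_s: 22.43
tool_pos: [0.4218, 0.3102, 0.094]
ee_rot: [[0.293, -0.956, 0.0], [-0.956, -0.293, 0.0], [-0.0, -0.0, -1.0]]
ft_force: [-0.7, 0.2, -0.7]
grip_width: 0.0187
gripper_force: 39.2
```

```bash
python3 go.py .5104,-.2628,.09,219.8
```

```text
t 22.43 pos [0.4218 0.3102 0.094 ] grip 0.0187 f 39.2 ft [-0.7  0.2 -0.7] j [ 22.  -7. -19.  79.   0. -85.]
(0.5104, -0.2628, 0.09, 219.8) d cm [57.38  8.29  0.4 ] rot [-0.   0.  67.2]
```

>>> arm_command(deltas=[[1.2,[2,0.3,0],[0,0,3]],[1.2,[5,0.7,0],[0,0,7]],[1.2,[9,1.3,0],[0,0,12]],[1.2,[13,1.9,0],[0,0,17]],[1.2,[17,2.5,0],[0,0,22]],[1.2,[21,3,0],[0,0,27]],[1.2,[25,3.6,0],[0,0,32]],[1.2,[29,4.2,0],[0,0,37]],[1.2,[33,4.8,0],[0,0,42]],[1.2,[37,5.3,0],[0,0,47]],[1.2,[41,5.9,0],[0,0,52]],[1.2,[44,6.4,0],[0,0,57]]])

```text
time_s: 23.43
tool_pos: [0.4884, -0.132, 0.0923]
ee_rot: [[-0.647, -0.762, -0.002], [-0.762, 0.647, 0.001], [0.001, 0.002, -1.0]]
ft_force: [0.6, -1.3, -0.6]
grip_width: 0.0183
gripper_force: 39.2
```

>>> arm_command(deltas=[[1.2,[0,0,0],[0,0,3]],[1.2,[0,0,0],[0,0,7]],[1.2,[0,0,0],[0,0,10.2]],[1.2,[0,0,0],[0,0,10.2]],[1.2,[0,0,0],[0,0,10.2]]])

```text
time_s: 23.85
tool_pos: [0.4885, -0.1289, 0.0927]
ee_rot: [[-0.767, -0.642, -0.002], [-0.642, 0.767, 0.001], [0.001, 0.002, -1.0]]
ft_force: [0.0, 0.3, -0.5]
grip_width: 0.0177
gripper_force: 39.3
```

```bash
python3 go.py .5104,-.2628,.09,219.8
```

```text
t 23.85 pos [ 0.4885 -0.1289  0.0927] grip 0.0177 f 39.3 ft [ 0.   0.3 -0.5] j [-30. -10. -21.  79.   0. -70.]
(0.5104, -0.2628, 0.09, 219.8) d cm [  6.91 -11.68   0.25] rot [ 0.1 -0.   0.1]
```

>>> arm_command(deltas=[[1.2,[1,-1.7,0],[0,0,0.1]],[1.2,[2.5,-4.2,0],[0,0,0.1]],[1.2,[4,-6.8,0],[0,0,0.1]],[1.2,[5.5,-9.3,0],[0,0,0.1]],[1.2,[6.6,-11.2,0],[0,0,0.1]],[1.2,[6.9,-11.7,1],[0,0,0.1]],[1.2,[6.9,-11.7,3],[0,0,0.1]],[1.2,[6.9,-11.7,5.5],[0,0,0.1]],[1.2,[6.9,-11.7,7.5],[0,0,0.1]],[1.2,[6.9,-11.7,8.3],[0,0,0.1]],[1.2,[6.9,-11.7,8.3],[0,0,0.1]],[1.2,[6.9,-11.7,8.3],[0,0,0.1]]])

```text
time_s: 24.85
tool_pos: [0.5111, -0.2628, 0.0113]
ee_rot: [[-0.768, -0.64, -0.0], [-0.64, 0.768, 0.001], [-0.0, 0.001, -1.0]]
ft_force: [-0.2, -0.9, -0.1]
grip_width: 0.0185
gripper_force: 39.3
```

```bash
python3 go.py .5104,-.2628,-.006,219.8
```

```text
t 24.85 pos [ 0.5111 -0.2628  0.0113] grip 0.0185 f 39.3 ft [-0.2 -0.9 -0.1] j [-40.   5. -16.  70.   0. -80.]
(0.5104, -0.2628, -0.006, 219.8) d cm [0.05 0.04 1.73] rot [ 0.  0. -0.]
```

>>> arm_command(deltas=[[1.2,[0,0,0.8],[0,0,0]],[1.2,[0,0,1.4],[0,0,0]],[1.2,[0,0,1.7],[0,0,0]],[1.2,[0,0,1.7],[0,0,0]],[1.2,[0,0,1.7],[0,0,0]]])

```text
time_s: 25.27
tool_pos: [0.5112, -0.2633, -0.0057]
ee_rot: [[-0.769, -0.639, -0.0], [-0.639, 0.769, 0.0], [-0.0, 0.0, -1.0]]
ft_force: [-0.1, -0.5, -0.4]
grip_width: 0.0178
gripper_force: 39.4
```

>>> arm_command(deltas=[[3,[0,0,0],[0,0,0]],[3.8,[0,0,0],[0,0,0]],[3.8,[0,0,0],[0,0,0]],[3.8,[0,0,-2],[0,0,0]],[3.8,[0,0,-5],[0,0,0]],[3.8,[0,0,-9],[0,0,0]],[3.8,[0,0,-12],[0,0,0]],[3.8,[0,0,-14],[0,0,0]],[3.8,[0,0,-14],[0,0,0]]])

```text
time_s: 26.02
tool_pos: [0.5134, -0.2652, 0.1402]
ee_rot: [[-0.769, -0.639, 0.006], [-0.639, 0.769, -0.005], [-0.002, -0.008, -1.0]]
ft_force: [0.7, -1.0, 0.8]
grip_width: 0.0379
gripper_force: 0.0
```

>>> arm_command(deltas=[[3.8,[-3,3,0],[0,0,0]],[3.8,[-5,6,0],[0,0,0]],[3.8,[-7,9,0],[0,0,0]],[3.8,[-9,12,0],[0,0,0]],[3.8,[-11,15,0],[0,0,0]],[3.8,[-13,18,0],[0,0,0]],[3.8,[-15,21,0],[0,0,0]],[3.8,[-17,24,0],[0,0,0]],[3.8,[-19,27,0],[0,0,0]],[3.8,[-21,30,0],[0,0,0]],[3.8,[-23,33,0],[0,0,0]],[3.8,[-23,33,0],[0,0,0]]])

```text
time_s: 27.02
tool_pos: [0.4759, 0.1426, 0.134]
ee_rot: [[-0.766, -0.643, -0.0], [-0.643, 0.766, 0.002], [-0.001, 0.002, -1.0]]
ft_force: [-1.6, 0.7, -0.1]
grip_width: 0.0379
gripper_force: 0.0
```

```bash
python3 - <<'E'
from h import *
c=arm.read_camera("top"); pickle.dump(c,open("pics/end.pkl","wb")); crop(c,265,165,205,145,3.9,"pics/end.png")
E
```

```text
(no output)
```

View pics/end.png

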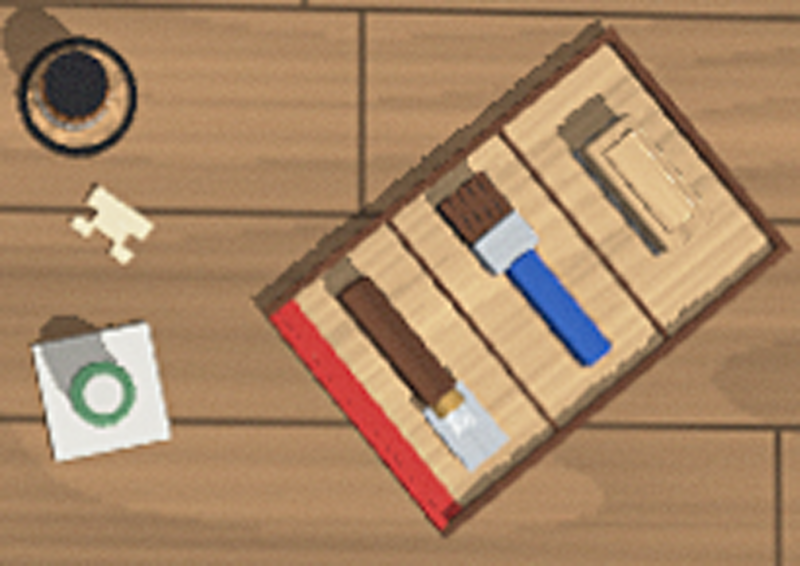

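```bash
python3 - <<'E'
from fit import *
c=pickle.load(open("pics/end.pkl","rb")); T=lambda l:np.array(l)/3.9+[265,165]-.37
J=dict(brush=([(-.065,-.01,.027),(-.065,.01,.027),(.035,.017,.025),(.035,-.017,.025)],T([(610,345),(582,365),(474,245),(515,208)])),
scraper=([(-.065,.011,.029),(-.065,-.011,.029),(.065,.015,.017),(.065,-.015,.017)],T([(365,279),(338,295),(508,438),(472,470)])))
cs,sn=np.cos(.694),np.sin(.694)
loc=lambda x:(np.array([[cs,sn],[-sn,cs]])@(np.array(x[:2])-[.5142,-.2596])*1000).round(1)
for k,(m,p) in J.items():
    x,e=fit(c,m,p,unproj(c,p.mean(0)[None],.02)[0,:2]); print(k,loc(x),np.degrees(x[2]-.694).round(1),e.round(2))
print('block',loc(unproj(c,T([(647,182)]),.038)[0])); print('jar',unproj(c,T([(77,86)]),.068))
s=arm.state();print(s['joint_vel'].round(1),s['time_s'])
E
```

```text
brush [ 5.1 -0.3] -1.0 1.01
scraper [-0.  86.7] 181.2 0.89
block [  2.3 -85.4]
jar [[0.61694932 0.01175623 0.068     ]]
[-3.9 -0.1 -0.2 -0.2 -1.1 -2.5] 27.0667
```

All within tolerance; handing in.

```bash
python3 -c "
from plant import arm
print(arm.hand_in())"
```

```text
the job is handed in; nothing more can be done
None
```

I handed the job in at about 27 s on the robot's clock. In the last top picture, the scraper (red end), brush (middle) and block (far end) lay in their bays within about 5 mm of centre, and the jar stood about 3 mm from the coaster's centre; no bystander was touched as far as I could see, and the hand-in gave no verdict.

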